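Unpin a gilt rail and draw it out of its case

ROBOT

A 6-joint arm with a two-finger parallel gripper is mounted at the origin on the work surface. World frame = base frame: x ahead of the robot, y to its left, z up, the work surface at z = 0. Lengths are in m, angles in rad, forces in N, time in s.
With the tool pointing down it reaches from about 0.275 to 0.775 m from the base axis. Payload 14.6 kg.
Tool frame: the origin (TCP) lies at the very end of the fingers, on their centre line; the grasp point (between the pads) lies 19 mm behind it; z points along the fingers, y is the line along which they close (so a half turn about z gives the same grasp; the last joint's range is limited). The gripper opens to 85 mm and grips with 20 to 120 N. Pads are 22 mm wide; open, the fingers measure 114 mm over their backs; the gripper's body (76 mm by 85 mm) begins 54 mm behind the grasp point. The pads swing forward as they close: fully open they stand 13 mm farther back than shut.
Start: joints at [1.069, 0.263, -0.048, 1.259, 0, 1.415], TCP at [0.178, 0.494, 0.231] pointing down, gripper open.
Joint ranges: [-2.65, 2.65], [-0.89, 1.7], [-1.18, 1.37], [-2.13, 2.11], [-1.35, 1.29], [-3.14, 3.14]. Speed limits (rad/s): [1.89, 1.89, 2.57, 2.79, 3.14, 3.14].

INTERFACE

Orientations are given as [roll, pitch, yaw] about the fixed x, y, z axes, in that order (R = Rz(yaw) Ry(pitch) Rx(roll)).
In Python, from plant import env, imaging, models, readout gives the robot as it stands. Calls block until the motion is done:
- env.goto(position, orientation): joint-space move of the TCP to a pose.
- env.movel(position, rotation=None, max_speed=0.15, f_stop=None): straight line of the TCP; rotation=None keeps the orientation; max_speed is the mean speed in m/s. With f_stop (N) it stops when the force on the tool has changed by that much, and returns True; else False.
- env.move_j(angles): joint-space move.
- env.command_gripper(opening): finger opening in m; the grip force is fixed at half the most; returns when the fingers have stopped.
- env.sleep(seconds).
- env.inverse_kinematics(position, orientation): joint angles nearest the present ones, or None.
- imaging.camera(name): name is "scene" or "top"; returns a dict with "color" (480x640x3 uint8, blue, green, red), "range_z" (480x640 float32, m along the optical axis (not along the pixel's ray), 0 where there is no reading), "fx", "fy", "cx", "cy" (pixels), "k1" (the pictures are not rectified: a ray, as slopes to the right and down, at radius r is drawn at 1 + k1 r^2 times it, then the intrinsics apply), "pose" (4x4, takes a point from camera to world coordinates). Camera axes: x right, y up, looking along -z (the intrinsics and any distortion apply to the point x, -y, -z); pixel columns grow to the right and rows downward; lengths in m; the calibration is good to about 2 mm. A picture is of the moment at which its call begins.
A pose or a line that the arm cannot do raises env.PlanningError and nothing moves.
- env.close_job(): hands the job in; it is judged then, once.
Trained networks look in the newest picture that a camera, given by its name, has taken for a name from the list of things; names that differ only in an ending like _2 or _b are one class to them, and where a whole thing is asked for, a point or a joint stands for the part that bears it (a point fixed in the world has none). Each returns a list of dicts, best first, with "score" (0 to 1); they miss things now and then, are a little off and sometimes report something else, mostly with a low value. They report only what shows in the picture. A call takes as long as a camera call.
- models.boxes_of(camera, name): "at" ([column, row] in pixels, amid what is visible of it).
- models.masks_of(camera, name): "mask" (480x640 bool, what is visible of it) and "at" ([column, row] in pixels, amid what is visible of it).
- models.spot_point(camera, name): "at" ([column, row] in pixels: a listed point, or the origin of a listed thing).
Readings, each from a call of its own:
- readout.get_time(): time.
- readout.get_q(): joint angles.
- readout.get_dq(): joint speeds.
- readout.get_tau(): joint torques, N m.
- readout.get_ee_pos(): TCP position.
- readout.get_tcp_rot(): TCP orientation.
- readout.get_force(): force on the tool from outside, world axes, zero at the start.
- readout.get_torque(): the same for the moment, N m.
- readout.get_width(): finger opening in m.
- readout.get_grasp_force(): force on a finger pad.
Only numpy, scipy, OpenCV 4.12 (cv2) and the standard library are available. Lean on these libraries where they do the work, as an engineer would, in place of code of your own. Each camera call takes 0.05 s, during which the arm holds its last target. There are 200 camera calls.

TASK

The gilt rail lies pinned in the dark wooden case: pull the wooden pin straight up out of it, push the pin foot-first all the way down into the narrow steel tube and let go of it there. Then take the rail, tilt it and draw it slantwise out through the case's opening, and finish still holding it in the gripper in the air, every bit of it at least 5 cm higher than the top of the case and touching nothing else. Do not knock over the bottle, the jar or the pot of brushes.

Things in the scene. Friction and masses are not known exactly. Their poses are not given: they have to be found in the camera images.
- case: Dark wooden case fixed to the table, 280 (x) x 150 (y) x 90 mm high, walls 10 mm, inner floor 20 mm above the table. Origin: centre of the underside; +x points roughly away from the robot. A fixed board, 8 mm thick, flush with the rim (underside at 82 mm), roofs the near end from the wall to x = -55 mm; from there to the far wall's inside (x = +130 mm) the top is open.
- case_opening (a point): Centre of the case's opening, 185 (case x) x 130 mm, shorter than the rail; at rim height (90 mm above the table), 37.5 mm along the case's +x from its origin.
- rail: Gilt straight rail, 240 (x) x 24 (y) x 20 mm thick, about 90 g, loose. Origin: centre of its underside. Lies flat on the case's inner floor, axes and origin in line with the case's, near end under the roof board. The pin stands in its 13 mm square hole at x = +75 mm. Grip it across its width, 25 mm beyond (+x) its middle.
- rail_near (a point): Middle of the rail's underside at its near end (rail x = -120 mm). With this end kept close to the inner floor, the rail sloped 17 to 30 degrees (far end up) clears both the roof board's edge and the far wall, and can be drawn out along its length.
- rail_far (a point): Middle of the rail's underside at its far end (rail x = +120 mm).
- pin: Plain round wooden pin, 10 mm diameter, 130 mm long, about 20 g, loose. Origin: centre of its foot; z up along it. It stands upright through the rail's hole in a loose 12.5 mm hole in the case floor; its foot is 8 mm and its top 138 mm above the table.
- tube: Upright steel tube on a wooden foot 80 x 80 x 8 mm, fixed to the table, left or right of the case. Origin: centre of the underside. Bore 14 mm, outside 22 mm, on the origin's vertical axis; open mouth 75 mm, bottom of the bore 8 mm above the table, so the parked pin's top is 138 mm above the table.
- tube_mouth (a point): Centre of the tube's open mouth, 75 mm above the table.
- bottle: Bystander: green glass bottle, 66 mm diameter, 170 mm high, standing, loose. Origin: centre of its underside, z up.
- jar: Bystander: low amber jar, 60 mm diameter, 60 mm high, standing, loose. Origin: centre of its underside, z up.
- brush_pot: Bystander: terracotta pot, 68 mm diameter, 90 mm high, with brushes standing in it up to 160 mm, loose. Stands on the other side of the case from the tube. Origin: centre of its underside, z up.

How it is judged:
On the way, in this order (a step that is already met when the one before it is completed fails the run):
1. the pin stands fully down in the tube, let go (horizontal distance between pin and tube below 0.007 m and z of pin in the frame of tube below 0.016 m and angle between pin's own z axis and vertical below 0.15 rad and contact force between pin and the fingers below 0.05 N), for 0.2 s.
2. the rail is tilted while still partly inside the case (angle between rail's own x axis and vertical below 1.4 rad and z of rail_near in the frame of case below 0.09 m and contact force between rail and the fingers above 0.5 N), for 0.02 s.
At the end, for the whole second after the job is handed in: Pin released in the tube: foot within 8 mm of its bottom and 7 mm of its axis, under 0.15 rad off upright. Rail gripped (over 1 N), at rest, both ends of its underside over 138 mm above the table (48 mm over the case), touching no case, tube, bottle, jar or brush pot (all of step 1 and z of each of rail_near, rail_far in the frame of case above 0.138 m and contact force between rail and the fingers above 1 N and contact force between rail and case below 0.05 N and contact force between rail and tube below 0.05 N and contact force between rail and bottle below 0.05 N and contact force between rail and jar below 0.05 N and contact force between rail and brush_pot below 0.05 N and linear speed of rail below 0.05 m/s); the arm keeps its last pose, push and grip.
It fails at once if the bottle is knocked over (angle between bottle's own z axis and vertical above 0.6 rad).
It fails at once if the jar is knocked over (angle between jar's own z axis and vertical above 0.6 rad).
It fails at once if the pot of brushes is knocked over (angle between brush_pot's own z axis and vertical above 0.6 rad).
It also fails if it takes over 53 s, if anything falls off the work surface, if the arm or the gripper's body presses on something with over 40 N, if the wrist force passes 120 N, or if a joint passes its speed limit or range.

## Working session

There is one attempt and no reset: what is moved stays moved. The work goes in short steps, each a Python script; the robot and the scene stay as the last script left them, time stands still between calls to the robot, and variables do not carry over. Pictures are saved under pics/ and viewed, at most 10 in all, crops included, and the job is handed in when it is done.

```bash
ls; mkdir -p pics; cat > h.py <<'E'
import numpy as np, cv2
from plant import env, imaging, models, readout
def ray(c,px):
    K=np.array([[c["fx"],0,c["cx"]],[0,c["fy"],c["cy"]],[0,0,1.]])
    u=cv2.undistortPoints(np.array(px,float).reshape(-1,1,2),K,np.array([c["k1"],0,0,0.]))[:,0]
    return np.c_[u[:,0],-u[:,1],-np.ones(len(u))]
def on_plane(c,px,z):
    d=ray(c,px)@c["pose"][:3,:3].T; o=c["pose"][:3,3]
    return o+d*((z-o[2])/d[:,2])[:,None]
def cloud(c,mask):
    v,u=np.nonzero(mask&(c["range_z"]>0))
    p=ray(c,np.c_[u,v])*c["range_z"][v,u][:,None]
    return p@c["pose"][:3,:3].T+c["pose"][:3,3]
E
python3 - <<'E'
from h import *
for n in("scene","top"):
    c=imaging.camera(n); cv2.imwrite(f"pics/{n}0.png",c["color"])
    print(n,c["pose"].round(3).tolist(),c["fx"],c["k1"])
    for t in "case rail pin tube bottle jar brush_pot".split():
        for m in models.masks_of(n,t)[:2]:
            p=cloud(c,m["mask"])
            if len(p): print(t,round(m["score"],2),np.round(m["at"]),len(p),np.percentile(p,[2,50,98],axis=0).round(3).tolist())
    for t in "case_opening rail_near rail_far tube_mouth pin tube case".split():
        z=dict(case_opening=.09,rail_near=.02,rail_far=.02,tube_mouth=.075,pin=.008,tube=0,case=0)[t]
        for m in models.spot_point(n,t)[:2]: print("pt",t,round(m["score"],2),np.round(m["at"]),on_plane(c,[m["at"]],z).round(4)[0])
print(readout.get_time())
E
```

```text
pics
plant.py
scene [[-0.465, -0.69, 0.554, 0.962], [0.885, -0.369, 0.282, 0.216], [0.01, 0.622, 0.783, 0.699], [0.0, 0.0, 0.0, 1.0]] 445.76914066428935 -0.01827084184205902
case 0.6 [300. 253.] 12543 [[0.404, -0.101, 0.008], [0.548, -0.026, 0.056], [0.68, 0.054, 0.092]]
case 0.4 [506. 217.] 2458 [[0.308, 0.236, 0.007], [0.336, 0.265, 0.096], [0.348, 0.296, 0.17]]
rail 0.74 [306. 254.] 1354 [[0.449, -0.049, 0.02], [0.543, -0.025, 0.04], [0.636, -0.011, 0.043]]
rail 0.36 [300. 254.] 12680 [[0.403, -0.102, 0.007], [0.549, -0.027, 0.056], [0.68, 0.054, 0.092]]
tube 0.62 [198. 200.] 1336 [[0.465, -0.354, 0.0], [0.512, -0.305, 0.009], [0.546, -0.271, 0.075]]
bottle 0.56 [527. 311.] 2970 [[0.462, 0.316, 0.006], [0.509, 0.351, 0.069], [0.527, 0.38, 0.158]]
bottle 0.55 [197. 202.] 1247 [[0.468, -0.352, 0.003], [0.512, -0.305, 0.009], [0.546, -0.272, 0.074]]
jar 0.69 [198. 198.] 1252 [[0.467, -0.351, 0.003], [0.512, -0.305, 0.009], [0.546, -0.272, 0.075]]
jar 0.6 [150. 248.] 1159 [[0.64, -0.321, 0.007], [0.67, -0.287, 0.052], [0.691, -0.271, 0.062]]
brush_pot 0.88 [527. 314.] 3036 [[0.462, 0.
[... 859 characters left out ...]
 [0.688, -0.275, 0.063]]
bottle 0.86 [168. 345.] 1418 [[0.286, 0.23, 0.014], [0.319, 0.249, 0.115], [0.346, 0.281, 0.172]]
jar 0.78 [442. 173.] 805 [[0.632, -0.326, 0.004], [0.654, -0.297, 0.059], [0.683, -0.275, 0.063]]
brush_pot 0.58 [129. 258.] 1492 [[0.461, 0.311, 0.006], [0.492, 0.354, 0.063], [0.524, 0.378, 0.158]]
pt case_opening 0.62 [309. 209.] [ 0.5753 -0.0209  0.09  ]
pt rail_far 0.75 [310. 178.] [ 0.6579 -0.0243  0.02  ]
pt tube_mouth 0.89 [457. 242.] [ 0.5041 -0.3165  0.075 ]
pt pin 0.51 [312. 203.] [ 0.6038 -0.0264  0.008 ]
pt tube 0.56 [448. 249.] [ 0.4973 -0.3191  0.    ]
pt case 0.67 [317. 234.] [ 0.5371 -0.0361  0.    ]
pt case 0.48 [447. 246.] [ 0.5047 -0.3176  0.    ]
1.5
```

View pics/scene0.png

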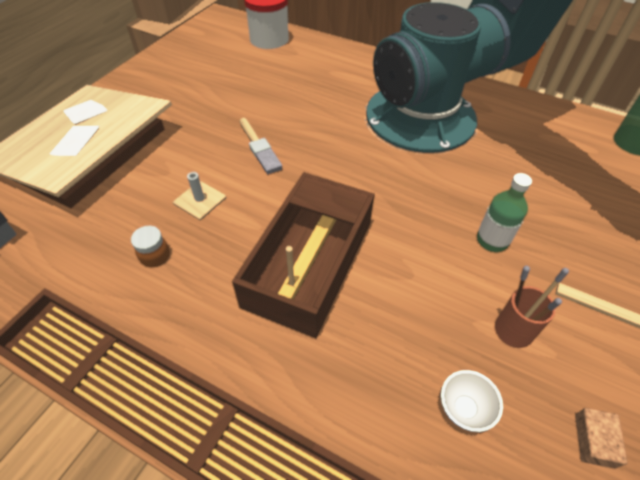

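View pics/top0.png

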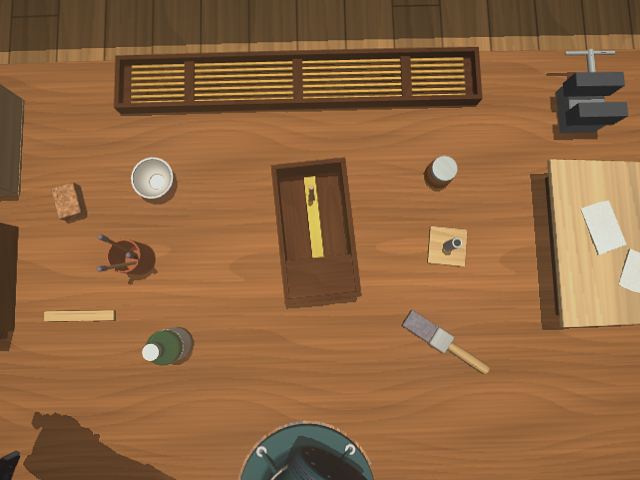

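The scene view shows the case in the middle (pin at about (290,265)), the tube at (196,185), the jar at (150,245), and the brush pot and bottle on the right. In the top view the pin is at (313,192) and the tube mouth at (457,242). This agrees with the networks' best hits. Next I refine the poses.

```bash
cat >> h.py <<'E'
def best(cam,name,i=0):
    m=models.masks_of(cam,name); return m[i]["mask"] if m else np.zeros((480,640),bool)
def box(P,lo,hi): return P[((P>lo)&(P<hi)).all(1)]
E
python3 - <<'E'
from h import *
full=np.ones((480,640),bool)
for n in("scene","top"):
    c=imaging.camera(n); P=cloud(c,full)
    r=box(P,[.35,-.13,.083],[.72,.08,.097])
    (cx,cy),(w,h),a=cv2.minAreaRect(r[:,:2].astype(np.float32)); print(n,"case",cx,cy,w,h,a,np.median(r[:,2]))
    p=box(P,[.57,-.06,.098],[.65,.01,.15]); print("pin",len(p))
    for lo in np.arange(.1,.145,.01):
        q=p[(p[:,2]>=lo)&(p[:,2]<lo+.01)]
        if len(q): print(round(lo,2),len(q),q.mean(0).round(4),np.ptp(q,axis=0).round(4))
    t=box(P,[.45,-.37,.066],[.56,-.26,.085]); print("tube",len(t),t.mean(0).round(4),((t.max(0)+t.min(0))/2).round(4),np.ptp(t,axis=0).round(4))
    f=box(P,[.43,-.38,.004],[.57,-.25,.013]);print("foot",cv2.minAreaRect(f[:,:2].astype(np.float32)))
    for z in("case_opening","tube_mouth"): pass
    x0,y0=(230,160) if n=="scene" else (290,160)
    print(P[:,2].shape)
c=imaging.camera("scene")["color"]; d=imaging.camera("top")["color"]
A=cv2.resize(c[160:220,160:240],None,fx=5,fy=5,interpolation=2);B=cv2.resize(c[230:310,250:330],(400,300))
C=cv2.resize(d[215:275,420:500],None,fx=5,fy=5);D=cv2.resize(d[165:225,275:355],None,fx=5,fy=5)
cv2.imwrite("pics/crop1.png",np.vstack([np.hstack([A,B]),np.hstack([C,D])]))
print(readout.get_tcp_rot(),readout.get_width())
E
```

```text
scene case 0.5361167192459106 -0.029303327202796936 0.2830705940723419 0.15124866366386414 4.876682281494141 0.08989520696800435
pin 112
0.1 20 [ 0.6137 -0.0211  0.1055] [0.0054 0.0075 0.0086]
0.11 23 [ 0.6133 -0.0209  0.1154] [0.007  0.0094 0.009 ]
0.12 24 [ 0.6137 -0.0215  0.125 ] [0.0072 0.0093 0.0093]
0.13 40 [ 0.6122 -0.0222  0.1364] [0.0098 0.0096 0.0098]
tube 95 [ 0.5054 -0.3119  0.0723] [ 0.5045 -0.3123  0.0721] [0.0223 0.0228 0.012 ]
foot ((0.506517231464386, -0.31494268774986267), (0.0867893397808075, 0.08477194607257843), 81.59602355957031)
(306019,)
top case 0.5358772873878479 -0.031950123608112335 0.2788996398448944 0.15014557540416718 4.747475624084473 0.090129109368623
pin 40
0.1 3 [ 0.6075 -0.0265  0.1053] [0.0019 0.0079 0.0064]
0.11 6 [ 0.6069 -0.0259  0.1139] [0.003  0.0078 0.008 ]
0.12 8 [ 0.6074 -0.0262  0.1255] [0.003  0.0077 0.0079]
0.13 18 [ 0.6106 -0.0259  0.1374] [0.0086 0.0077 0.0079]
0.14 5 [ 0.6086 -0.0261  0.1415] [0.0061 0.0075 0.0033]
tube 76 [ 0.5046 -0.3152  0.0737] [ 0.5049 -0.3152  0.0727] [0.0205 0.0218 0.0131]
foot ((0.49989449977874756, -0.30866140127182007), (0.13370925188064575, 0.1252242475748062), 6.265913963317871)
(305989,)
[-3.14158116e+00  1.24047192e-05  2.79481227e+00] 0.08533546200628042
```

View pics/crop1.png

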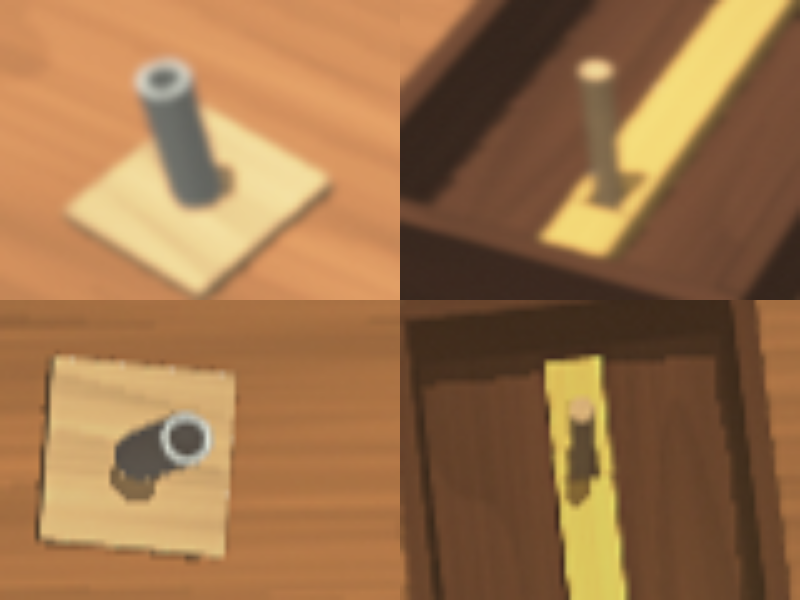

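The crops show the tube's bore open (about (165,75) in the upper left) and the pin standing through the rail. Both cameras agree on where the tube is relative to the case, and their averages give the absolute position. I check reachability next, then grasp the pin.

```bash
cat >> h.py <<'E'
from scipy.spatial.transform import Rotation as R
YAW=np.deg2rad(4.8); CASE=np.array([.536,-.0306,0]); TUBE=np.array([.5047,-.3137,0]); PIN=np.array([.6103,-.0243,0])
def C(p): return CASE+R.from_euler("z",YAW).apply(p)
def rot(th=0,flip=False):
    r=R.from_euler("z",YAW)*R.from_euler("y",-th)*R.from_euler("x",np.pi)
    if flip: r=r*R.from_euler("z",np.pi)
    return r.as_euler("xyz")
def railtcp(near,th,dz=.002):
    # near: case x,z of rail_near; TCP dz above the rail's underside
    c,s=np.cos(th),np.sin(th)
    return C([near[0]+.145*c-dz*s,0,near[1]+.145*s+dz*c])
E
python3 - <<'E'
from h import *
print(readout.get_q().round(2) if hasattr(readout.get_q(),'round') else readout.get_q())
th=np.deg2rad(24)
for f in(0,1):
    for p,t in[((*PIN[:2],.095),0),((*PIN[:2],.225),0),((*TUBE[:2],.225),0),((*TUBE[:2],.095),0),(railtcp((-.12,.02),0),0),(railtcp((-.112,.024),th),th),(railtcp((-.012,.07),th),th),(railtcp((-.012,.19),th),th)]:
        q=env.inverse_kinematics(list(p),list(rot(t,f))); print(f,None if q is None else np.round(q,2))
E
```

```text
[ 1.07  0.26 -0.05  1.26 -0.    1.42]
0 [-0.17  0.48 -0.09  1.    0.    2.88]
0 [-0.17  0.42  0.17  1.32  0.    2.88]
0 [-0.69  0.39  0.12  1.3   0.    2.36]
0 [-0.69  0.45 -0.14  0.98  0.    2.36]
0 [-0.2   0.47 -0.34  0.77  0.    2.86]
0 [-0.27  0.19 -0.7   0.28  0.14  2.81]
0 [-0.21  0.28 -0.41  0.47  0.12  2.87]
0 [-0.21  0.2  -0.17  0.79  0.12  2.87]
1 [-0.17  0.48 -0.09  1.    0.   -0.26]
1 [-0.17  0.42  0.17  1.32  0.   -0.26]
1 [-0.69  0.39  0.12  1.3   0.   -0.78]
1 [-0.69  0.45 -0.14  0.98  0.   -0.78]
1 [-0.2   0.47 -0.34  0.77  0.   -0.28]
1 [-0.27  0.19 -0.7   0.28  0.14 -0.33]
1 [-0.21  0.28 -0.41  0.47  0.12 -0.27]
1 [-0.21  0.2  -0.17  0.79  0.12 -0.27]
```

```bash
python3 - <<'E'
from h import *
o=list(rot(0,1))
env.goto([*PIN[:2],.20],o)
env.command_gripper(.05)
print("blocked",env.movel([*PIN[:2],.096],max_speed=.12,f_stop=8))
env.command_gripper(0.0)
print(readout.get_width(),readout.get_grasp_force(),readout.get_ee_pos())
env.movel([*PIN[:2],.225],max_speed=.12)
d=[TUBE[0],TUBE[1],.225]
env.movel(d,max_speed=.2)
print(readout.get_width(),readout.get_force(),readout.get_time())
im=[]
for n,w in(("scene",(130,80)),("top",(410,170))):
    c=imaging.camera(n); P=cloud(c,np.ones((480,640),bool))
    p=box(P,[.47,-.35,.10],[.54,-.275,.2])
    for lo in np.arange(.1,.2,.02):
        q=p[(p[:,2]>=lo)&(p[:,2]<lo+.02)]
        if len(q): print(n,round(lo,2),len(q),q.mean(0).round(4),np.ptp(q,axis=0).round(4))
    t=box(P,[.45,-.37,.066],[.56,-.26,.085]); print("tube",len(t),t.mean(0).round(4),((t.max(0)+t.min(0))/2).round(4))
    im.append(cv2.resize(c["color"][w[1]:w[1]+150,w[0]:w[0]+100],(400,600),interpolation=2))
cv2.imwrite("pics/pin1.png",np.hstack(im))
E
```

```text
blocked False
0.008429338266151389 58.43636691570282 [ 0.61058339 -0.02431763  0.09645697]
0.008706648392332421 [ 0.12115908 -0.53814601  0.16318545] 8.925
scene 0.12 7 [ 0.5067 -0.3094  0.1387] [0.0073 0.0054 0.0019]
scene 0.14 46 [ 0.5072 -0.3099  0.15  ] [0.0087 0.0079 0.0195]
scene 0.16 42 [ 0.5072 -0.3093  0.1696] [0.0083 0.0066 0.019 ]
scene 0.18 49 [ 0.5066 -0.3081  0.1904] [0.0092 0.0085 0.0189]
tube 100 [ 0.5056 -0.3116  0.0723] [ 0.5052 -0.3128  0.0722]
top 0.12 5 [ 0.5039 -0.312   0.1392] [0.0076 0.0037 0.0017]
top 0.14 17 [ 0.5037 -0.3118  0.1508] [0.0073 0.0056 0.0168]
top 0.16 13 [ 0.5031 -0.3115  0.1685] [0.0049 0.0055 0.0162]
top 0.18 3 [ 0.5012 -0.3137  0.1845] [0.0004 0.0028 0.0032]
tube 75 [ 0.5048 -0.3154  0.0733] [ 0.5048 -0.3159  0.0727]
```

View pics/pin1.png

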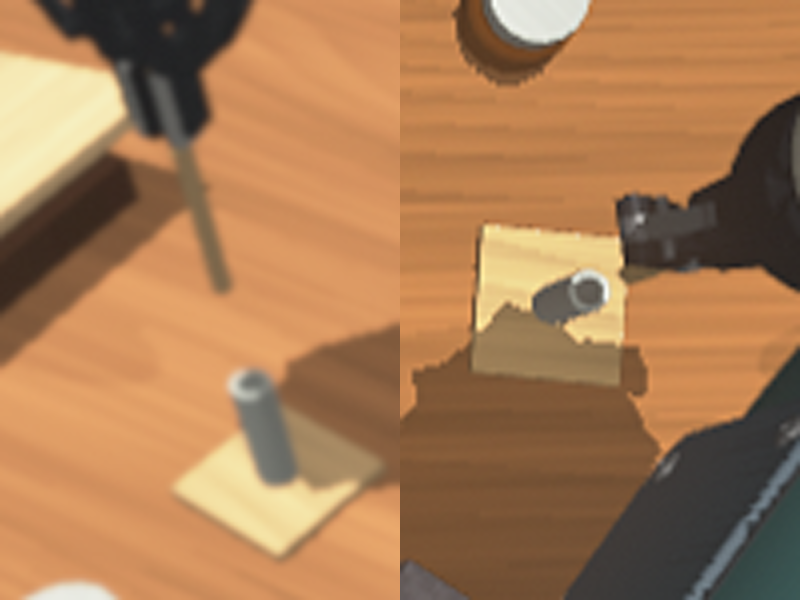

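The scene view shows the foot at about (222,290), right over the tube mouth at (250,382). After correcting for the visible-surface offset, foot and mouth agree within 0.5 mm in both cameras. Inserting now.

```bash
python3 - <<'E'
from h import *
ok=False
for dx,dy in[(0,0),(.0015,0),(-.0015,0),(0,.0015),(0,-.0015)]:
    p=[TUBE[0]+dx,TUBE[1]+dy]
    env.movel([*p,.175],max_speed=.12)
    hit=env.movel([*p,.098],max_speed=.06,f_stop=10)
    z=readout.get_ee_pos()[2]; print(hit,z,readout.get_force())
    if z<.105: ok=True;break
    if z<.15: break
print(ok,readout.get_time(),readout.get_width())
E
```

```text
False 0.09836719630591248 [ 0.82794071  0.14184944 -0.45479292]
True 11.025 0.008425302537725218
```

```bash
python3 - <<'E'
from h import *
env.command_gripper(.04)
env.movel([TUBE[0],TUBE[1],.2],max_speed=.15)
g=railtcp((-.12,.02),0); env.movel([g[0],g[1],.2],max_speed=.25)
env.sleep(.2)
for n in("scene","top"):
    c=imaging.camera(n); P=cloud(c,np.ones((480,640),bool))
    p=box(P,[.47,-.35,.085],[.54,-.275,.2]); print(n,len(p),p[:,2].max(),p.mean(0),p[p[:,2]>.13].mean(0))
    for m in models.masks_of(n,"rail")[:1]:
        q=cloud(c,m["mask"]); q=q[(q[:,2]>.034)&(q[:,2]<.046)]
        print("rail",m["score"],len(q),cv2.minAreaRect(q[:,:2].astype(np.float32)))
    if n=="scene": cv2.imwrite("pics/s2.png",c["color"])
print(readout.get_time(),g)
E
```

```text
scene 123 0.13997830640242825 [ 0.5069335  -0.31085106  0.11545896] [ 0.50632311 -0.31132569  0.13660415]
rail 0.95 1157 ((0.5430034399032593, -0.028636900708079338), (0.19463728368282318, 0.025097988545894623), 4.777517795562744)
top 68 0.14139489334543565 [ 0.50472364 -0.31328462  0.11923454] [ 0.50523859 -0.31460057  0.1368312 ]
13.9833 [ 0.56091232 -0.02850805  0.022     ]
```

View pics/s2.png

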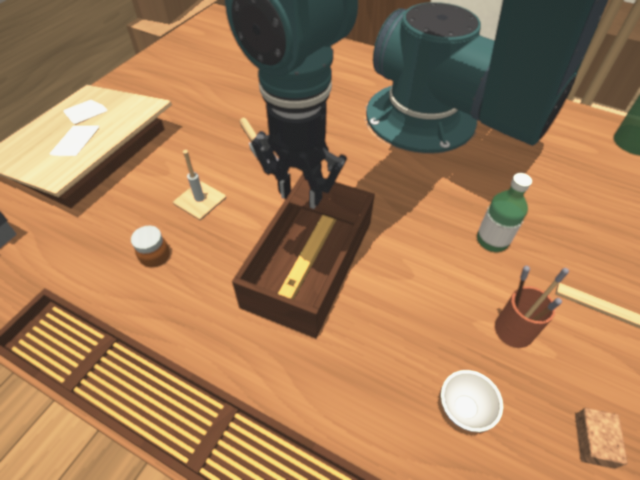

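The pin stands in the tube at (190,165), its top at 138 mm, released. The rail's far end is at about (288,295), with the hole at (291,283). I check whether the rail has shifted along its length.

```bash
python3 - <<'E'
from h import *
c=imaging.camera("scene"); print(on_plane(c,[[291,283]],.04),on_plane(c,[[281,295],[293,298]],.04))
print("exp",C([.075,0,.04]),C([.12,.012,.04]),C([.12,-.012,.04]))
m=models.masks_of("scene","rail")[0]["mask"]; im=c["color"].copy()
cv2.imwrite("pics/r3.png",cv2.resize(im[190:320,230:380],(750,600),interpolation=2))
v,u=np.nonzero(m); print(u.min(),u.max(),v.min(),v.max())
for s in models.spot_point("scene","rail_far")[:1]: print(s["at"],on_plane(c,[s["at"]],.02))
for s in models.spot_point("scene","rail_near")[:1]: print(s["at"],on_plane(c,[s["at"]],.02))
E
```

```text
[[ 0.61186602 -0.02300393  0.04      ]] [[ 0.64087035 -0.02587852  0.04      ]
 [ 0.63634354 -0.00481838  0.04      ]]
exp [ 0.61073696 -0.02432416  0.04      ] [ 0.65457501 -0.00860074  0.04      ] [ 0.65658328 -0.03251657  0.04      ]
280 334 216 298
[279.5, 308.8] [[ 0.65599338 -0.02127771  0.02      ]]
[330.6, 213.6] [[ 0.41955384 -0.04315036  0.02      ]]
```

View pics/r3.png

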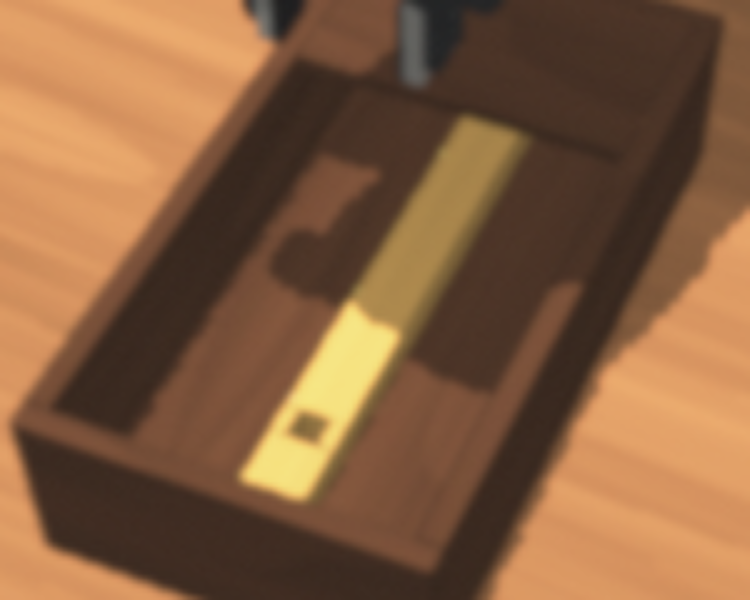

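The hole at crop (307,427) is where it should be, and the far wall's rim hides the end, so the rail hasn't moved. Now I grip and tilt it.

```bash
python3 - <<'E'
from h import *
g=railtcp((-.12,.02),0)
env.movel([g[0],g[1],.05],list(rot(0,1)),max_speed=.15)
print("touch",env.movel([g[0],g[1],.021],max_speed=.05,f_stop=6),readout.get_ee_pos())
env.command_gripper(0)
z=readout.get_ee_pos()[2]; print(readout.get_width(),readout.get_grasp_force(),readout.get_ee_pos(),readout.get_force())
dz=z-.02
for near,t in[((-.119,.023),0),((-.117,.0235),8),((-.115,.024),16),((-.113,.0245),24)]:
    th=np.deg2rad(t)
    s=env.movel(list(railtcp(near,th,dz)),list(rot(th,1)),max_speed=.06,f_stop=25)
    print(t,s,readout.get_width(),readout.get_grasp_force(),np.round(readout.get_force(),1))
    if s: break
c=imaging.camera("scene"); cv2.imwrite("pics/t4.png",cv2.resize(c["color"][120:320,180:440],(780,600),interpolation=2))
print(readout.get_time())
E
```

```text
touch False [ 0.56096829 -0.02852587  0.0210482 ]
0.022417614576102845 59.613656401634216 [ 0.56121356 -0.0285709   0.02150636] [-1.13787281  0.11251703  6.57129308]
0 False 0.022527966533015014 58.78787577152252 [-0.2  0.3 -0.9]
8 False 0.022446402184638503 58.78560662269592 [0.5 0.1 0.2]
16 False 0.02265381113933723 58.793540596961975 [ 0.1 -0.7 -1.4]
24 False 0.022473787313908637 58.800360560417175 [ 0.7 -0.7 -2. ]
18.125
```

View pics/t4.png

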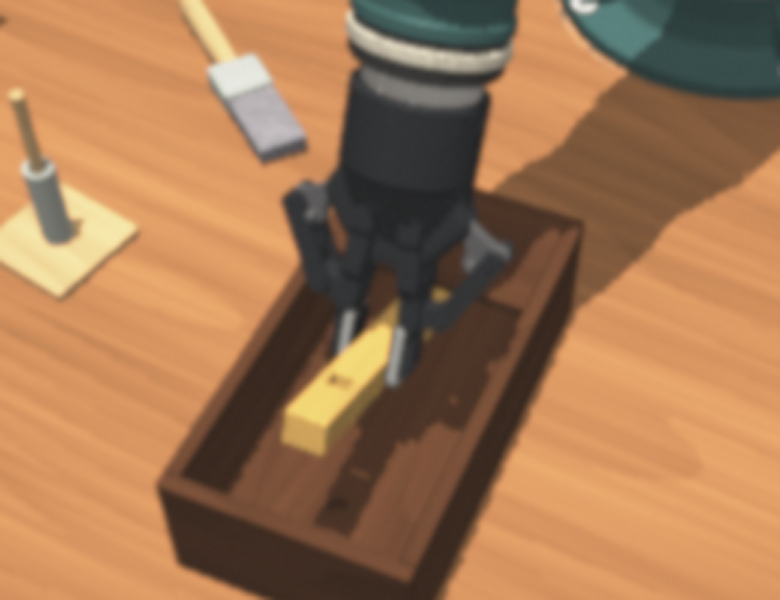

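The rail is tilted in the grip, its far end free at crop (305,430), with no contact force. I draw it out next.

```bash
python3 - <<'E'
from h import *
th=np.deg2rad(24); dz=.0015; o=list(rot(th,1)); L=.115
n1=(-.113+L*np.cos(th),.0245+L*np.sin(th))
s=env.movel(list(railtcp(n1,th,dz)),o,max_speed=.08,f_stop=20)
print(s,np.round(readout.get_force(),1),readout.get_width())
if not s:
    print(env.movel(list(railtcp((n1[0],.2),th,dz)),o,max_speed=.1,f_stop=20))
    env.sleep(.5)
print(readout.get_width(),readout.get_grasp_force(),readout.get_time())
for n in("scene","top"):
    c=imaging.camera(n)
    q=cloud(c,best(n,"rail")); print(n,len(q),np.percentile(q,[2,98],axis=0).round(3).tolist())
    if n=="scene": cv2.imwrite("pics/f5.png",c["color"])
E
```

```text
False [-0.2 -0.5 -0.7] 0.022917881303575582
False
0.022671472599974856 58.80094885826111 21.65
scene 1773 [[0.54, -0.035, 0.216], [0.745, -0.001, 0.314]]
top 458 [[0.7, -0.032, 0.015], [0.831, -0.005, 0.316]]
```

View pics/f5.png

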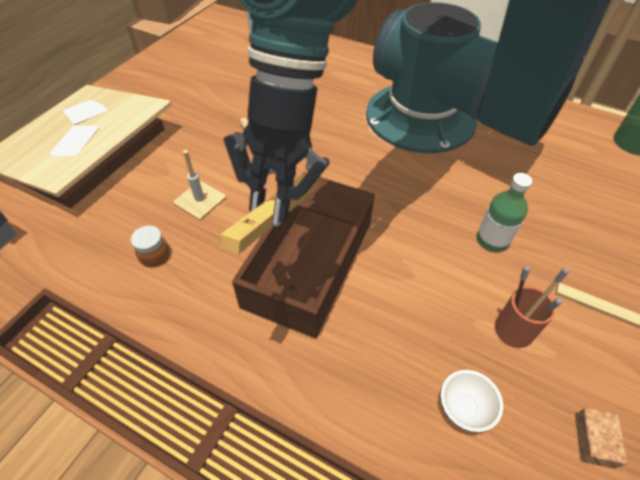

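The rail hangs in the gripper, clear above the case, with its far end at (235,240) and its lowest point near 0.2 m. The pin stands in the tube at (190,165), and the jar, bottle and pot are all upright.

```bash
python3 -c "
from h import *
print(env.close_job())"
```

```text
the job is handed in; nothing more can be done
None
```

The job is handed in after about 22 s of the 53 s allowed: the pin is fully down and released in the tube, the rail is held still with its lower end about 0.2 m above the table, and the bottle, jar and brush pot are all upright; the judge's verdict was not shown.

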